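Open the tight nori tin in the bench holder

ROBOT

A 7-joint arm with a two-finger parallel gripper is mounted at the origin on the work surface. World frame = base frame: x ahead of the robot, y to its left, z up, the work surface at z = 0. Lengths are in m, angles in degrees, forces in N, time in s.
With the tool pointing down it reaches from about 0.425 to 0.875 m from the base axis. Payload 4.7 kg.
Tool frame: the origin (TCP) lies at the very end of the fingers, on their centre line; the grasp point (between the pads) lies 19 mm behind it; z points along the fingers, y is the line along which they close (so a half turn about z gives the same grasp; the last joint's range is limited). The gripper opens to 87 mm and grips with 3 to 60 N. Pads are 19 mm wide; open, the fingers measure 117 mm over their backs; the gripper's body (75 mm by 190 mm) begins 51 mm behind the grasp point.
Start: joints at [63.891, 18.392, -4.016, 83.108, 1.295, 78.541, -3.26], TCP at [0.294, -0.58, 0.223] pointing down, gripper open.
Joint ranges: [-163.93, 163.93], [-17.29, 119.83], [-79.2, 71.16], [3.27, 140.29], [-89.18, 269.18], [5.43, 117.66], [-154.24, 154.24]. Speed limits (degrees/s): [147.25, 147.25, 180, 180, 180, 180, 180].

INTERFACE

Orientations are given as [roll, pitch, yaw] about the fixed x, y, z axes, in that order (R = Rz(yaw) Ry(pitch) Rx(roll)).
In Python, from cell import get_obs, eyes, env gives the robot as it stands.
- The arm moves only by the tool servo_tool, never from a script. Its argument "series" is a list that holds one entry, the list of rows, each a list of 7 numbers: the shift along the tool's x, y, z in units of 300 mm (1.0 is 300 mm), then the turn, a rotation vector about the tool's x, y, z in units of pi rad (1.0 is pi rad), then the opening, from 0 (shut) to 1 (fully open). In form: [[[tx, ty, tz, wx, wy, wz, gripper], ...]]. A call has 1 to 12 rows; each row is the pose to reach, as a shift and turn from the pose commanded when the call began, along the tool's axes at that moment, turning the shorter way round; what a row does not reach only later rows make up. A row lasts 1/12 s, in which the tool goes at most 41.7 mm and 7.16 degrees, less where a joint would pass 70% of its speed; a pose out of reach is approached as far as the arm can. A call with a number of a shift or a turn outside -1 to 1 is refused whole. A call with a gripper value outside its range is refused whole. The fingers move at their own pace and stop on an object; "grip_force" is the grip in N (left out, the last holds). Time passes only in rows, so rows that repeat a pose let the fingers close. It gives the time, the measured TCP pose, the force, the opening and the grip force at its end, in the units of the state.
- get_obs(): the state, without advancing time (a new reading comes with each control period).
- eyes.read_camera(name): name is "scene" or "top" or "wrist"; returns a dict with "frame" (420x560x3 uint8, red, green, blue), "depth" (420x560 float32, m along the optical axis (not along the pixel's ray), 0 where there is no reading), "fx", "fy", "cx", "cy" (pixels), "origin" and "rotation" of the camera in the world; the wrist camera has in their place "mount" (4x4, takes a point from camera to tool coordinates, whose origin is the TCP and whose axes are the flange's). Camera axes: x right, y down, z forward; pixel columns grow to the right and rows downward; lengths in m; the calibration is good to about 2 mm. A picture is of the moment at which its call begins: read the wrist's pose just before it.
- env.sign_off(): hands the job in; it is judged then, once.
The state is a dict: "time_s": time; "qpos": joint angles; "joint_velocities": joint speeds; "effort": joint torques, N m; "tool_pos": TCP position; "tool_rot": TCP orientation; "force": force on the tool from outside, world axes, zero at the start; "wrist_torque": the same for the moment, N m; "grip_width": finger opening in m; "grasp_force": force on a finger pad.
Only numpy, scipy, OpenCV 4.12 (cv2) and the standard library are available. Lean on these libraries where they do the work, as an engineer would, in place of code of your own. Each camera call takes 0.05 s, during which the arm holds its last target. There are 200 camera calls.

TASK

First clear the crumpled paper ball out of the wooden tin holder and put it in the waste bin. Then push the tin, toe first, into the holder so that its foot is caught under the side lips, going on until you feel the hidden stop inside give a little (do not shove the stop far). With the base held down like that, draw the tight lid straight up off the tin and stand it upright, open end down, in the shallow wooden tray, leaving the open tin standing in the holder and everything else where it is.

Things in the scene. Friction and masses are not known exactly. Their poses are not given: they have to be found in the camera images.
- tin: Base of a plain aluminium tin, 0.4 kg. Origin: underside of its foot, below the tin's middle; x points to the toe, z up. Foot: plate 132 long (x -46 to +86 mm: long toe, short heel), 86 wide, 8 thick. On it the body, 80 (x) by 58 (y) mm, up to z = 40 mm; then an open neck 70 by 48 mm up to z = 112, which the lid covers down to z = 40.
- lid_mid (a point): Centre of the lid, half-way up: aluminium cap open below, 80 (x) by 58 (y) by 80 mm high, 0.12 kg, axes as the tin's. On the closed tin it is 80 mm above the tin's underside. It is tight over nearly its whole depth (8 to 12 N to draw), so lifting it carries the unheld base along; with the base held it must rise 72 mm to leave the neck.
- holder: Wooden tin holder fixed to the table. Origin: on the table, middle of its open mouth; x points inwards. Two side rails 92 mm apart, 175 long; inward lips from x = 0 to 110 mm (underside 12, top 18 mm up, 72 mm between them) hold the tin's foot down. A cover (same heights) spans x = 110 to 175; only the toe goes below it. Flared cheeks reach 30 mm out of the mouth.
- stop (a joint): Travel (m) of the stop hidden below the holder's cover: 0 until pushed, grows inwards to 0.016; stiff (about 6 N), stays where pushed. Where it waits varies and is not told: the toe's tip meets it at 118 to 140 mm from the mouth, so feel for it. The tin is home when the stop has given over 1.5 mm; never push it past 12 mm.
- ball_mid (a point): Middle of a crumpled ball of paper, about 46 mm across (lumpy), 20 g, lying on the table between the lips of the holder, 23 mm up; its axes mean nothing.
- bin: Grey open waste bin fixed on the table, 130 by 130 by 90 mm high, walls 4 mm. Origin: centre of its underside.
- tray: Shallow dark wooden tray fixed on the table, 130 (x) by 160 (y) mm, rim 14 mm high and 6 mm thick, floor 6 mm thick. Origin: centre of its underside. The lid is to stand in it.
- tumbler: Bystander: glass tumbler with chopsticks, 68 mm wide, about 200 mm high. Origin: centre of its underside. Leave alone.
- carton: Bystander: cardboard wrap carton 45 by 220 by 45 mm, lying along y. Origin: centre of its underside. Leave alone.
- plate: Bystander: white plate with three rice balls, 160 mm across, 50 mm high. Origin: centre of its underside. Leave alone.

How it is judged (in metres and radians):
On the way, in this order (a step that is already met when the one before it is completed fails the run):
1. the paper ball lies in the waste bin (x of ball_mid in the frame of bin between -0.06 and 0.06 m and y of ball_mid in the frame of bin between -0.06 and 0.06 m and height (world z) of ball_mid below 0.06 m and linear speed of ball below 0.05 m/s), for 0.1 s.
2. the tin's foot is below the lips and has pushed the hidden stop by more than 1.5 mm, with the lid still on (value of joint stop above 0.0015 m and x of tin in the frame of holder above 0.025 m and y of tin in the frame of holder between -0.006 and 0.006 m and height (world z) of tin below 0.008 m and angle between the x axis of tin and the x axis of holder, either way round below 0.12 rad and z of lid_mid in the frame of tin below 0.1 m), for 0.1 s.
3. the lid has been drawn straight up to the end of the neck, the base held down in the holder (z of lid_mid in the frame of tin above 0.149 m and horizontal distance between lid_mid and tin below 0.03 m and angle between lid_mid's own z axis and vertical below 0.2 rad and height (world z) of tin below 0.01 m and x of tin in the frame of holder above 0.015 m), for 0.04 s.
At the end, for the whole second after the job is handed in: Ball in the bin; open base flat on the table in the holder (middle over 15 mm past the mouth, within 6 mm of the centre line); lid upright (0.06 rad), open end down on the tray's floor, within 40 mm (x) and 55 mm (y) of its middle; all at rest (x of ball_mid in the frame of bin between -0.06 and 0.06 m and y of ball_mid in the frame of bin between -0.06 and 0.06 m and height (world z) of ball_mid below 0.06 m and x of tin in the frame of holder above 0.015 m and y of tin in the frame of holder between -0.006 and 0.006 m and height (world z) of tin below 0.003 m and angle between tin's own z axis and vertical below 0.04 rad and x of lid_mid in the frame of tray between -0.04 and 0.04 m and y of lid_mid in the frame of tray between -0.055 and 0.055 m and z of lid_mid in the frame of tray between 0.042 and 0.049 m and angle between lid_mid's own z axis and vertical below 0.06 rad and linear speed of each of lid, tin, ball below 0.02 m/s); the robot touches nothing.
It fails at once if the hidden stop is shoved more than 12 mm (value of joint stop above 0.012 m).
It fails at once if the tin is tipped by more than 0.35 rad (angle between tin's own z axis and vertical above 0.35 rad).
It fails at once if the tumbler, carton or plate is moved by more than 25 mm (distance of any of tumbler, carton, plate from where it was at the start of the episode above 0.025 m).
It also fails if it takes over 70 s, if anything falls off the work surface, if the arm or the gripper's body presses on something with over 40 N, if the wrist force passes 120 N, or if a joint passes its speed limit or range.

## Working session

There is one attempt and no reset: what is moved stays moved. The work goes in short steps, Python scripts to look and compute and a tool call to move; the robot and the scene stay as the last step left them, time stands still between calls to the robot, and variables do not carry over. Pictures are saved under pics/ and viewed, at most 10 in all, crops included, and the job is handed in when it is done.

Besides the shell and the picture viewer there is one more tool, called by a JSON object that holds its "fn" and its "kwargs", one argument or row to a line. servo_tool: Moves the arm, as the interface text tells. Shifts and turns lie within -1 to 1; 1 stands for 300 mm of shift or pi rad of turn. Its arguments: {"type":"object","properties":{"series":{"type":"array"},"grip_force":{"type":"number"}},"required":["series"]}

```bash
ls; mkdir -p pics; cat > h.py <<'E'
import numpy as np, cv2
from cell import get_obs, eyes, env
def cam(n):
    c=eyes.read_camera(n); return c
def cloud(c):
    d=c["depth"];v,u=np.mgrid[:d.shape[0],:d.shape[1]]
    P=np.stack([(u-c["cx"])/c["fx"]*d,(v-c["cy"])/c["fy"]*d,d],-1)
    W=P@np.array(c["rotation"]).T+np.array(c["origin"])
    W[d==0]=np.nan
    return W
E
python3 - <<'E'
from h import *
o=get_obs();print(o)
for n in("top","scene"):
    c=cam(n);cv2.imwrite(f"pics/{n}0.png",c["frame"][...,::-1]);np.savez(f"{n}0.npz",**c)
    print(n,c["origin"],c["rotation"],c["fx"],c["cx"],c["cy"])
E
```

```text
pics
{'time_s': 0.0, 'qpos': array([63.88940265, 18.43968745, -4.01704297, 83.17511334,  1.29770906,
       78.54112802, -3.25926732]), 'joint_velocities': array([-0.0048554 ,  0.02558281, -0.06932328,  0.07069285, -0.00956567,
       -0.01678721,  0.02977987]), 'effort': array([-1.17295775e-03, -4.91291177e+01, -4.04220382e-01, -3.12532675e+01,
       -6.38803560e-02,  4.37011337e-02,  1.54661639e-04]), 'tool_pos': array([ 0.29397039, -0.57909931,  0.22145278]), 'tool_rot': array([-1.79889473e+02,  7.95512964e-03,  2.69230672e+01]), 'force': array([-0.68114651, -0.07048751,  0.14232032]), 'wrist_torque': array([ 0.02389779,  0.01264951, -0.02254372]), 'grasp_force': 0.0, 'grip_width': 0.08688472886288802}
top [ 0.36156198 -0.01694296  1.3314845 ] [-1.67610764e+02  1.32649066e-01 -8.52578822e+01] 447.2623725060026 273.44543247377436 209.59168258427638
scene [1.23624866 0.45359581 0.72657136] [-130.71895291   -0.63285402  125.66953641] 423.5894371545881 277.3795320759982 204.75483666647654
```

```bash
cat >> h.py <<'E'
from scipy.spatial.transform import Rotation as Ro
def R(r): return Ro.from_euler("xyz",r,degrees=True).as_matrix()
def cloud(c):
    d=c["depth"];v,u=np.mgrid[:d.shape[0],:d.shape[1]]
    P=np.stack([(u-c["cx"])/c["fx"]*d,(v-c["cy"])/c["fy"]*d,d],-1)
    if "mount" in c:
        o=c["obs"];M=np.array(c["mount"]);W=(P@M[:3,:3].T+M[:3,3])@R(o["tool_rot"]).T+o["tool_pos"]
    else: W=P@R(c["rotation"]).T+np.array(c["origin"])
    W[d==0]=np.nan
    return W
E
python3 - <<'E'
from h import *
for n in("top","scene"):
    c=dict(np.load(f"{n}0.npz"));W=cloud(c)
    z=W[...,2];print(n,np.nanpercentile(z,[1,5,25,50,75,99]))
    np.save(n+"W.npy",W)
E
```

```text
top [-0.61538483 -0.44452549 -0.00260251  0.00114547  0.00525576  0.33681818]
scene [-7.54486959e-01 -7.50632508e-01 -1.26178571e-01 -3.43630936e-04
  1.79431646e-03  3.15660670e-01]
```

View pics/top0.png

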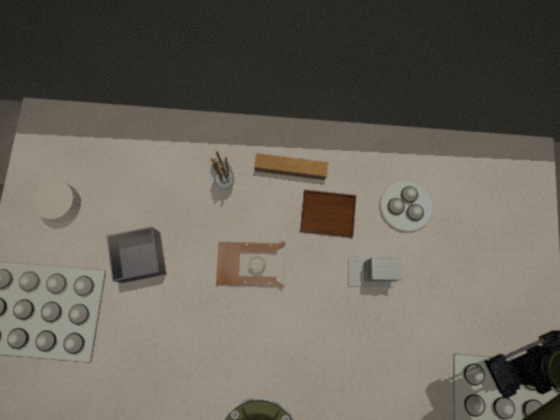

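View pics/scene0.png

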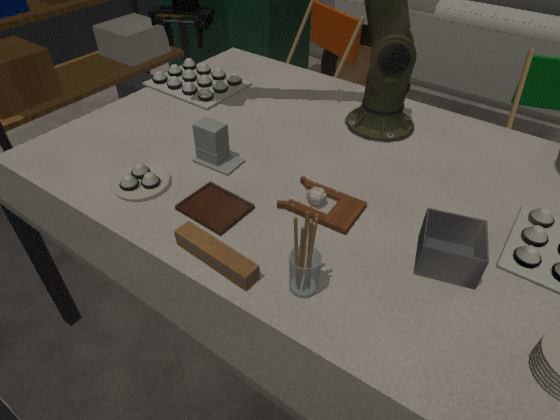

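Top view: holder (217–285, 242–288) opens to the right (‑y), ball at (257,265). The tin is at (375,270) with its toe pointing left, the bin at (137,255), the tray at (328,214). The bystanders stand along the upper edge and by (406,206).

```bash
python3 - <<'E'
from h import *
W=np.load("topW.npy");f=np.load("top0.npz")["frame"]
def box(m,nm):
    p=W[m][:,:2].astype(np.float32);r=cv2.minAreaRect(p);print(nm,m.sum(),np.round(r[0],4),np.round(r[1],4),round(r[2],2),"zmed",np.round(np.nanpercentile(W[m][:,2],[5,50,95]),4))
def reg(u0,u1,v0,v1,z0,z1):
    m=np.zeros(W.shape[:2],bool);m[v0:v1,u0:u1]=True
    return m&(W[...,2]>z0)&(W[...,2]<z1)
def cl(m):
    m=m.astype(np.uint8);n,l,s,_=cv2.connectedComponentsWithStats(m);return l==1+np.argmax(s[1:,4])
hsv=cv2.cvtColor(f,cv2.COLOR_RGB2HSV);sat=hsv[...,1]
box(cl(reg(340,408,250,295,.1,.14)),"lidtop")
print(W[270,356],f[270,356],f[320,356],sat[270,356],sat[320,356],sat[260,225],sat[300,250])
box(cl(reg(340,412,250,295,.004,.13)),"tin all")
box(cl(reg(340,372,250,295,.004,.02)),"foot")
box(reg(242,270,252,278,.028,.06),"ball")
box(cl(reg(210,292,235,295,-.1,.1)&(sat>90)),"holder")
box(cl(reg(210,241,238,292,-.1,.1)&(sat>90)),"cover")
box(cl(reg(100,172,222,290,.08,.1)),"bin")
box(cl(reg(296,360,185,242,-.1,.1)&(sat>90)),"tray")
box(cl(reg(375,440,175,240,.006,.1)),"plate")
box(cl(reg(205,240,150,195,.02,.3)),"tumbler")
box(cl(reg(248,335,148,185,.02,.1)),"carton")
E
```

```text
lidtop 692 [ 0.4904 -0.3082] [0.0586 0.0814] 2.74 zmed [0.1122 0.1209 0.1252]
[ 0.48944858 -0.24640359  0.0107027 ] [145 146 135] [154 145 133] 19 35 97 32
tin all 1561 [ 0.4917 -0.3   ] [0.0994 0.1667] 4.57 zmed [0.0056 0.0594 0.124 ]
foot 555 [ 0.4885 -0.2546] [0.0984 0.0733] 2.72 zmed [0.005  0.0094 0.014 ]
ball 221 [0.481  0.0438] [0.0473 0.0464] 6.06 zmed [0.0325 0.0432 0.0507]
holder 1355 [0.4851 0.0647] [0.1325 0.1925] 1.83 zmed [0.0144 0.0189 0.0231]
cover 857 [0.4778 0.1274] [0.1202 0.0699] 4.25 zmed [0.0147 0.0189 0.0231]
bin 391 [0.4775 0.3902] [0.1314 0.1311] 16.27 zmed [0.081  0.0895 0.094 ]
tray 2141 [ 0.6534 -0.1544] [0.1566 0.1286] 88.44 zmed [0.0027 0.0075 0.0152]
plate 2116 [ 0.6984 -0.3905] [0.1583 0.1606] 21.44 zmed [0.0094 0.0157 0.0454]
tumbler 553 [0.7334 0.169 ] [0.0659 0.066 ] 23.23 zmed [0.0299 0.0934 0.1961]
carton 1214 [ 0.7869 -0.0313] [0.2199 0.049 ] 86.78 zmed [0.0307 0.0454 0.0503]
```

{"fn": "servo_tool", "kwargs": {
  "series": [
    [[0.8,-0.84,0,0,0,0.1496,0.75],[0.8,-0.84,0,0,0,0.1496,0.75],[0.8,-0.84,0,0,0,0.1496,0.75],[0.8,-0.84,0,0,0,0.1496,0.75],[0.8,-0.84,0,0,0,0.1496,0.75],[0.8,-0.84,0,0,0,0.1496,0.75],[0.8,-0.84,0,0,0,0.1496,0.75],[0.8,-0.84,0,0,0,0.1496,0.75],[0.8,-0.84,0,0,0,0.1496,0.75],[0.8,-0.84,0,0,0,0.1496,0.75],[0.8,-0.84,0,0,0,0.1496,0.75],[0.8,-0.84,0,0,0,0.1496,0.75]]
  ]
}}

```text
time_s: 1.1
tool_pos: [0.3935, -0.2474, 0.2224]
tool_rot: [180.0, 0.0, -0.1]
force: [-0.1, -0.8, 0.2]
grip_width: 0.0655
grasp_force: 0.0
```

{"fn": "servo_tool", "kwargs": {
  "series": [
    [[0.29,-0.968,0,0,0,0,0.75],[0.29,-0.968,0,0,0,0,0.75],[0.29,-0.968,0,0,0,0,0.75],[0.29,-0.968,0,0,0,0,0.75],[0.29,-0.968,0,0,0,0,0.75],[0.29,-0.968,0,0,0,0,0.75],[0.29,-0.968,0,0,0,0,0.75],[0.29,-0.968,0,0,0,0,0.75],[0.29,-0.968,0,0,0,0,0.75],[0.29,-0.968,0,0,0,0,0.75],[0.29,-0.968,0,0,0,0,0.75],[0.29,-0.968,0,0,0,0,0.75]]
  ]
}}

```text
time_s: 2.1
tool_pos: [0.4811, 0.0414, 0.2223]
tool_rot: [180.0, 0.0, -0.3]
force: [0.2, -0.2, 0.7]
grip_width: 0.0651
grasp_force: 0.0
```

```bash
cat >> h.py <<'E'
def wrist(tag):
    o=get_obs();c=dict(cam("wrist"));c["obs"]=o;cv2.imwrite(f"pics/{tag}.png",c["frame"][...,::-1])
    W=cloud(c);np.savez(tag+".npz",W=W,f=c["frame"]);return c,W
E
python3 - <<'E'
from h import *
c,W=wrist("w1");o=c["obs"];print(o["tool_pos"],o["tool_rot"],o["force"],o["grip_width"]);print(np.round(c["mount"],3),c["fx"])
print(np.nanpercentile(W[...,2],[1,10,50,90,99]))
E
```

```text
[0.48113565 0.04141678 0.22226763] [ 1.79963497e+02  3.56197525e-02 -2.63904306e-01] [ 0.18535776 -0.19395471  0.6596836 ] 0.06509119400417981
[[ 0.    -0.956 -0.294  0.082]
 [ 1.     0.    -0.    -0.   ]
 [ 0.    -0.294  0.956 -0.163]
 [ 0.     0.     0.     1.   ]] 358.1168207733015
[-0.00055038  0.00039105  0.00213838  0.3227846   0.33431042]
```

View pics/w1.png

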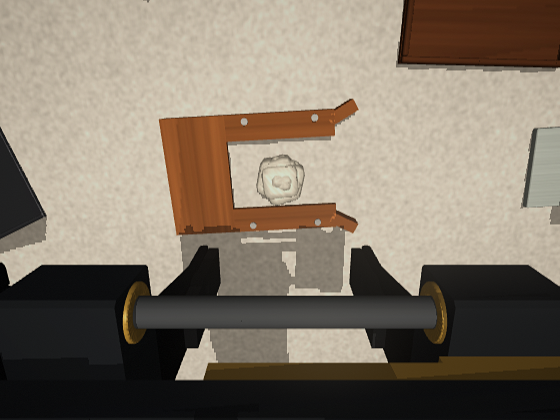

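The wrist view shows the holder: cover at (160–233, 113–235), lips ending near u≈335, ball at (280,180) clear between the lips.

```bash
python3 - <<'E'
from h import *
d=np.load("w1.npz");W=d["W"];f=d["f"]
sat=cv2.cvtColor(f,cv2.COLOR_RGB2HSV)[...,1]
u=np.arange(560)[None]+0*W[...,0]; v=np.arange(420)[:,None]+0*W[...,0]
m=(sat>110)&(W[...,2]>.008)&(W[...,2]<.03)&(u>150)&(u<365)&(v>90)&(v<240)
p=W[m];print(len(p),np.median(p[:,2]))
r=cv2.minAreaRect(p[p[:,1]>0.0][:,:2].astype(np.float32));print("x>0 part",r)
# edges: outer far/near and inner edges per column; ends per row
for vv in (125,128,131,222,218,225):
    g=np.where(m[vv]&(u[vv]<345))[0];print("row",vv,"right end",g.max(),W[vv,g.max()].round(4))
L=[[],[],[],[]]
for uu in range(240,330,3):
    g=np.where(m[:,uu])[0]
    if len(g)<8: continue
    a=g[g<175];b=g[g>175]
    if len(a)and len(b):
        for l,q in zip(L,(a.min(),a.max(),b.min(),b.max())): l.append(W[q,uu,:2])
for l in L:
    l=np.array(l);k=np.polyfit(l[:,1],l[:,0],1);print("x at y=0.05:",np.polyval(k,.05).round(4),"slope dx/dy",k[0].round(4),np.std(l[:,0]-np.polyval(k,l[:,1])).round(4))
ce=[]
for vv in range(130,225,4):
    g=np.where(m[vv]&(u[vv]<240))[0];ce.append([*W[vv,g.min(),:2],*W[vv,g.max(),:2]])
ce=np.array(ce)
for k in(0,2):
    q=np.polyfit(ce[:,k],ce[:,k+1],1);print("cover edge y at x=.485",np.polyval(q,.485),"slope",q[0])
b=(W[...,2]>.02)&(u>250)&(u<310)&(v>150)&(v<207)&(sat<90)
q=W[b];print("ball",b.sum(),np.percentile(q,[1,50,99],axis=0).round(4).tolist(), cv2.minEnclosingCircle(q[:,:2].astype(np.float32)))
t=(u>525)&(v>120)&(v<207)&(W[...,2]>.004);print("foot",W[t].min(0),W[t].max(0))
E
```

```text
12953 0.019092754123135713
x>0 part ((0.4834328293800354, 0.080771304666996), (0.12354650348424911, 0.1672350913286209), 2.893733501434326)
row 125 right end 334 [ 0.5344 -0.0081  0.0186]
row 128 right end 334 [ 0.5315 -0.0081  0.0197]
row 131 right end 334 [ 0.5286 -0.0082  0.0195]
row 222 right end 344 [ 0.431  -0.0228  0.0181]
row 218 right end 344 [ 0.4361 -0.0224  0.0194]
row 225 right end 344 [ 0.4283 -0.0226  0.0201]
x at y=0.05: 0.5466 slope dx/dy -0.0513 0.0002
x at y=0.05: 0.5219 slope dx/dy -0.0521 0.0003
x at y=0.05: 0.4487 slope dx/dy -0.0482 0.0003
x at y=0.05: 0.4241 slope dx/dy -0.055 0.0005
cover edge y at x=.485 0.16354884489140778 slope 0.04679265273600072
cover edge y at x=.485 0.09644295322368124 slope 0.011452588832763684
ball 1852 [[0.4594, 0.0241, 0.0247], [0.485, 0.046, 0.044], [0.5047, 0.0682, 0.0503]] ((0.48157018423080444, 0.04644302278757095), 0.025899304077029228)
foot [ 0.44493762 -0.26043705  0.00402347] [ 0.53038471 -0.2178773   0.01174792]
```

{"fn": "servo_tool", "kwargs": {
  "series": [
    [[0,-0.01,0.4,0,0,0,0.75],[0,-0.01,0.4,0,0,0,0.75],[0,-0.01,0.4,0,0,0,0.75],[0,-0.01,0.6,0,0,0,0.75],[0,-0.01,0.6,0,0,0,0.75],[0,-0.01,0.71,0,0,0,0.75],[0,-0.01,0.71,0,0,0,0.75],[0,-0.01,0.71,0,0,0,0.3],[0,-0.01,0.71,0,0,0,0.3],[0,-0.01,0.71,0,0,0,0.3],[0,-0.01,0.71,0,0,0,0.3],[0,-0.01,0.71,0,0,0,0.3]]
  ],
  "grip_force": 6
}}

```text
time_s: 3.15
tool_pos: [0.4831, 0.0468, 0.0115]
tool_rot: [179.9, -0.2, -0.0]
force: [1.6, -0.5, 5.5]
grip_width: 0.0496
grasp_force: 5.6
```

{"fn": "servo_tool", "kwargs": {
  "series": [
    [[0,0,0,0,0,0,0.3],[0,0,0,0,0,0,0.3],[0,0,-0.3,0,0,0,0.3],[0,0,-0.6,0,0,0,0.3],[0,0,-0.6,0,0,0,0.3],[0,0,-0.6,0,0,0,0.3],[0,0,-0.6,0,0,0,0.3],[0,0,-0.6,0,0,0,0.3]]
  ],
  "grip_force": 6
}}

```text
time_s: 3.82
tool_pos: [0.4842, 0.0475, 0.1947]
tool_rot: [179.9, -0.6, -0.0]
force: [0.1, -0.5, -0.7]
grip_width: 0.0474
grasp_force: 5.8
```

{"fn": "servo_tool", "kwargs": {
  "series": [
    [[0,-0.98,0,0,0,0,0.3],[0,-0.98,0,0,0,0,0.3],[0,-0.98,0,0,0,0,0.3],[0,-0.98,0,0,0,0,0.3],[0,-0.98,0,0,0,0,0.3],[0,-0.98,0,0,0,0,0.3],[0,-0.98,0,0,0,0,0.3],[0,-0.98,0,0,0,0,0.3],[0,-0.98,0,0,0,0,0.3],[0,-0.98,0,0,0,0,0.3]]
  ]
}}

```text
time_s: 4.65
tool_pos: [0.4806, 0.3406, 0.1883]
tool_rot: [179.9, 0.1, 0.1]
force: [-0.3, -1.2, -0.5]
grip_width: 0.0476
grasp_force: 5.8
```

{"fn": "servo_tool", "kwargs": {
  "series": [
    [[-0.015,-0.165,0,0,0,0,0.3],[-0.015,-0.165,0,0,0,0,0.3],[-0.015,-0.165,0.1,0,0,0,0.3],[-0.015,-0.165,0.3,0,0,0,0.3],[-0.015,-0.165,0.42,0,0,0,0.3],[-0.015,-0.165,0.42,0,0,0,0.3],[-0.015,-0.165,0.42,0,0,0,0.3],[-0.015,-0.165,0.42,0,0,0,0.75],[-0.015,-0.165,0.42,0,0,0,0.75],[-0.015,-0.165,0.42,0,0,0,0.75]]
  ]
}}

```text
time_s: 5.48
tool_pos: [0.4784, 0.3918, 0.0665]
tool_rot: [-179.9, -0.2, -0.0]
force: [-0.5, -0.6, 0.5]
grip_width: 0.0603
grasp_force: 0.0
```

{"fn": "servo_tool", "kwargs": {
  "series": [
    [[0,0,-0.2,0,0,0,0.75],[0,0,-0.5,0,0,0,0.75],[0,0,-0.5,0,0,0,0.75],[0,0,-0.5,0,0,0,0.75],[0,0,-0.5,0,0,0,0.75],[0,0,-0.5,0,0,0,0.75],[0,0,-0.5,0,0,0,0.75]]
  ]
}}

```text
time_s: 6.07
tool_pos: [0.4768, 0.3906, 0.2142]
tool_rot: [-180.0, -0.1, -0.0]
force: [0.9, 0.1, 0.1]
grip_width: 0.0651
grasp_force: 0.0
```

```bash
python3 - <<'E'
from h import *
c=dict(cam("top"));W=cloud(c);f=c["frame"]
cw,Ww=wrist("w2");print(cw["obs"]["tool_pos"],cw["obs"]["grip_width"])
a=f[220:292,235:290];b=np.asarray(c["frame"])[222:290,100:172]
P=Ww[(abs(Ww[...,0]-.4775)<.05)&(abs(Ww[...,1]-.39)<.05)]
print(len(P),np.percentile(P[:,2],[1,25,50,90,99]))
q=P[(P[:,2]>.02)&(P[:,2]<.07)];print(len(q),q.mean(0) if len(q) else 0,q[:,2].max() if len(q) else 0)
h=W[(abs(W[...,0]-.482)<.025)&(abs(W[...,1]-.046)<.03)];print("ball place z",np.percentile(h[:,2],[50,99]))
E
```

```text
[0.47655554 0.3901957  0.21319734] 0.06550500200281456
68451 [0.00414453 0.29237027 0.30647497 0.32343252 0.32599323]
2252 [0.48194829 0.3883655  0.0462912 ] 0.06979201027164758
ball place z [0.00079627 0.00694527]
```

{"fn": "servo_tool", "kwargs": {
  "series": [
    [[0,1,0,0,0,-0.25,1],[0,1,0,0,0,-0.25,1],[0,1,0,0,0,-0.25,1],[0,1,0,0,0,-0.25,1],[0,1,0,0,0,-0.25,1],[0,1,0,0,0,-0.25,1],[0,1,0,0,0,-0.25,1],[0,1,0,0,0,-0.25,1],[0,1,0,0,0,-0.25,1],[0,1,0,0,0,-0.25,1]]
  ]
}}

```text
time_s: 7.0
tool_pos: [0.4763, 0.0846, 0.2123]
tool_rot: [180.0, 0.2, 44.5]
force: [-0.5, 0.3, 0.7]
grip_width: 0.0873
grasp_force: 0.0
```

{"fn": "servo_tool", "kwargs": {
  "series": [
    [[-0.707,0.707,0,0,0,-0.25,1],[-0.707,0.707,0,0,0,-0.25,1],[-0.707,0.707,0,0,0,-0.25,1],[-0.707,0.707,0,0,0,-0.25,1],[-0.707,0.707,0,0,0,-0.25,1],[-0.707,0.707,0,0,0,-0.25,1],[-0.707,0.707,0,0,0,-0.25,1],[-0.707,0.707,0,0,0,-0.25,1],[-0.707,0.707,0,0,0,-0.25,1],[-0.707,0.707,0,0,0,-0.25,1]]
  ]
}}

```text
time_s: 7.83
tool_pos: [0.4761, -0.2107, 0.2121]
tool_rot: [-179.9, -0.1, 89.7]
force: [-0.2, 0.3, -0.0]
grip_width: 0.0872
grasp_force: 0.0
```

{"fn": "servo_tool", "kwargs": {
  "series": [
    [[-0.32,0.037,0,0,0,-0.015,1],[-0.32,0.037,0,0,0,-0.015,1],[-0.32,0.037,0,0,0,-0.015,1],[-0.32,0.037,0,0,0,-0.015,1],[-0.32,0.037,0,0,0,-0.015,1],[-0.32,0.037,0,0,0,-0.015,1],[-0.32,0.037,0,0,0,-0.015,1]]
  ]
}}

```text
time_s: 8.42
tool_pos: [0.4886, -0.3025, 0.2136]
tool_rot: [180.0, -0.0, 92.9]
force: [0.3, -0.3, -0.1]
grip_width: 0.0869
grasp_force: 0.0
```

```bash
python3 - <<'E'
from h import *
c,W=wrist("w3");o=c["obs"];print(o["tool_pos"],o["tool_rot"],o["qpos"].round(1))
P=W[(abs(W[...,0]-.49)<.08)&(W[...,1]<-.19)&(W[...,1]>-.38)]
t=P[(P[:,2]>.112)&(P[:,2]<.128)];r=cv2.minAreaRect(t[:,:2].astype(np.float32));print("lidtop",len(t),r,np.median(t[:,2]))
t=P[(P[:,2]>.0045)&(P[:,2]<.013)];r=cv2.minAreaRect(t[:,:2].astype(np.float32));print("foot",len(t),r,t.min(0),t.max(0))
E
```

```text
[ 0.48856745 -0.30253748  0.21359685] [ 1.79994513e+02 -3.93703391e-02  9.28964295e+01] [ 54.1  11.4 -28.4  94.1   5.5  75.9  27.7]
lidtop 7923 ((0.4917556941509247, -0.30792659521102905), (0.058228325098752975, 0.08082034438848495), 3.479248285293579) 0.12096048055041157
foot 4443 ((0.4903023838996887, -0.28750741481781006), (0.0862039253115654, 0.13102847337722778), 3.5316543579101562) [ 0.44411298 -0.35552192  0.0057437 ] [ 0.53666794 -0.21985787  0.0128871 ]
```

View pics/w3.png

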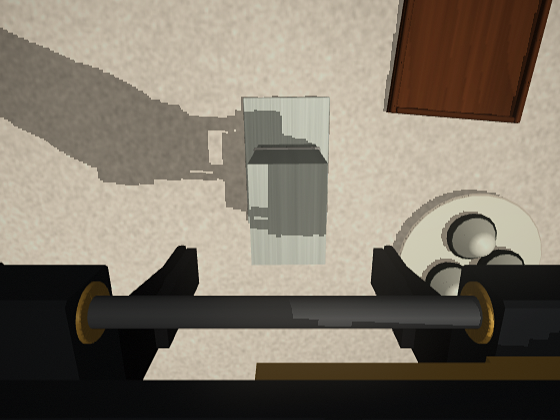

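Wrist view: the tin (foot 243–328 × 97–264, lid 250–328 × 145–236) is squarely between the open fingers. Its position is (0.4916, −0.3077) and its yaw 93.5°.

{"fn": "servo_tool", "kwargs": {
  "series": [
    [[-0.007,0.009,0.1,0,0,-0.0045,1],[-0.007,0.009,0.2,0,0,-0.0045,1],[-0.007,0.009,0.3,0,0,-0.0045,1],[-0.007,0.009,0.4,0,0,-0.0045,1],[-0.007,0.009,0.48,0,0,-0.0045,1],[-0.007,0.009,0.52,0,0,-0.0045,1],[-0.007,0.009,0.52,0,0,-0.0045,1],[-0.007,0.009,0.52,0,0,-0.0045,0.5],[-0.007,0.009,0.52,0,0,-0.0045,0.5],[-0.007,0.009,0.52,0,0,-0.0045,0.5],[-0.007,0.009,0.52,0,0,-0.0045,0.5],[-0.007,0.009,0.52,0,0,-0.0045,0.5]]
  ],
  "grip_force": 40
}}

```text
time_s: 9.47
tool_pos: [0.4912, -0.3078, 0.0588]
tool_rot: [179.9, 0.1, 93.5]
force: [-0.8, -0.1, -0.9]
grip_width: 0.0613
grasp_force: 0.0
```

{"fn": "servo_tool", "kwargs": {
  "series": [
    [[0,0,0,0,0,0,0.5],[0,0,0,0,0,0,0.5],[0,0,0,0,0,0,0.5],[0,0,0,0,0,0,0.5]]
  ]
}}

```text
time_s: 9.8
tool_pos: [0.4913, -0.3077, 0.0585]
tool_rot: [179.9, 0.1, 93.5]
force: [0.1, -0.3, 5.6]
grip_width: 0.0579
grasp_force: 40.0
```

{"fn": "servo_tool", "kwargs": {
  "series": [
    [[0,0,-0.005,0,0,0,0.5],[0,0,-0.01,0,0,0,0.5],[0,0,-0.01,0,0,0,0.5],[0.1,0.047,-0.01,0,0,0.003,0.5],[0.2,0.047,-0.01,0,0,0.003,0.5],[0.3,0.047,-0.01,0,0,0.003,0.5],[0.4,0.047,-0.01,0,0,0.003,0.5],[0.5,0.047,-0.01,0,0,0.003,0.5],[0.558,0.047,-0.01,0,0,0.003,0.5],[0.558,0.047,-0.01,0,0,0.003,0.5],[0.558,0.047,-0.01,0,0,0.003,0.5],[0.558,0.047,-0.01,0,0,0.003,0.5]]
  ]
}}

```text
time_s: 10.8
tool_pos: [0.4936, -0.14, 0.0599]
tool_rot: [-179.9, 0.0, 92.9]
force: [-0.4, -0.8, -6.0]
grip_width: 0.0576
grasp_force: 40.0
```

```bash
python3 - <<'E'
from h import *
c,W=wrist("w4");o=c["obs"];print(o["tool_pos"],o["tool_rot"],o["force"],o["wrist_torque"],o["grip_width"])
P=W[(abs(W[...,0]-.49)<.07)&(W[...,1]<-.0)&(W[...,1]>-.21)]
t=P[(P[:,2]>.0045)&(P[:,2]<.0155)&(P[:,1]<-.04)];r=cv2.minAreaRect(t[:,:2].astype(np.float32));print("foot",len(t),r,np.percentile(t,[1,50,99],axis=0).round(4).tolist())
for y in np.arange(-.09,-.055,.005):
    q=t[abs(t[:,1]-y)<.0025];print(round(y,3),len(q),q[:,0].min(),q[:,0].max(),np.median(q[:,2]))
E
```

```text
[ 0.49364478 -0.13997289  0.05990585] [-1.79919627e+02  1.76452709e-02  9.29471693e+01] [-0.41056514 -0.76963199 -6.00978651] [-0.03870354 -0.13830798 -0.00593671] 0.057580045365114185
foot 12566 ((0.4921322464942932, -0.08689439296722412), (0.08647523820400238, 0.06636229902505875), 2.8715879917144775) [[0.4497, -0.1109, 0.0083], [0.492, -0.0775, 0.01], [0.5343, -0.0537, 0.012]]
-0.09 1206 0.4494157723916261 0.5351010395885876 0.009949753704198698
-0.085 1242 0.44879633875917646 0.5349549560930372 0.009898789908109364
-0.08 1255 0.4488000051220582 0.5346751978373425 0.009957393924360278
-0.075 1286 0.4483762749170499 0.534425480655435 0.00998851142329131
-0.07 1316 0.4483782538025505 0.5339825971915158 0.009990810290546426
-0.065 1339 0.44782647313086676 0.5338387643225657 0.009986160126254993
-0.06 1371 0.4478379982040519 0.5335644248468382 0.010015989775654599
```

View pics/w4.png

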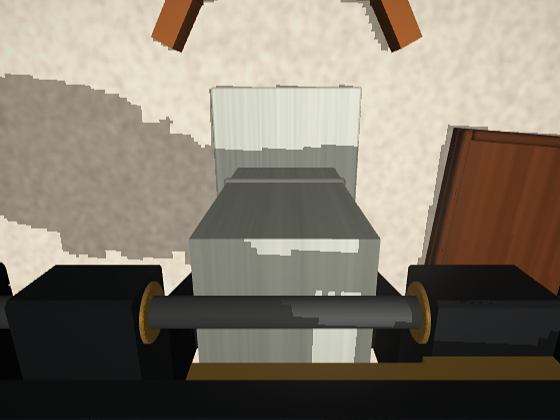

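View: the toe (u 211–361, front at v≈88) is centred on the flared cheeks (152–200 and 370–420).

{"fn": "servo_tool", "kwargs": {
  "series": [
    [[0.04,0.0015,0,0,0,0,0.5],[0.08,0.0015,0,0,0,0,0.5],[0.12,0.0015,0,0,0,0,0.5],[0.16,0.0015,0,0,0,0,0.5],[0.2,0.0015,0,0,0,0,0.5],[0.24,0.0015,0,0,0,0,0.5],[0.28,0.0015,0,0,0,0,0.5],[0.32,0.0015,0,0,0,0,0.5],[0.36,0.0015,0,0,0,0,0.5],[0.4,0.0015,0,0,0,0,0.5],[0.4,0.0015,0,0,0,0,0.5],[0.4,0.0015,0,0,0,0,0.5]]
  ]
}}

```text
time_s: 11.85
tool_pos: [0.4887, -0.0187, 0.0606]
tool_rot: [180.0, 0.0, 93.1]
force: [0.8, -0.0, -5.0]
grip_width: 0.0578
grasp_force: 40.0
```

```bash
python3 - <<'E'
from h import *
c,W=wrist("w5");o=c["obs"];f=c["frame"];print(o["tool_pos"],o["tool_rot"],o["force"],o["wrist_torque"])
sat=cv2.cvtColor(f,cv2.COLOR_RGB2HSV)[...,1]
for v in (105,120,135):
    g=np.where((sat[v]>110)&(W[v,:,2]>.008)&(W[v,:,2]<.03))[0];a=g[g<286].max();b=g[g>286].min()
    ft=[u for u in range(a,b) if .006<W[v,u,2]<.0145];print(v,W[v,a].round(4),W[v,b].round(4),"foot",W[v,ft[0]].round(4),W[v,ft[-1]].round(4)) if ft else print(v,W[v,a],W[v,b])
E
```

```text
[ 0.48865774 -0.01874858  0.06057682] [1.79996848e+02 2.04498349e-02 9.30696641e+01] [ 0.81505157 -0.01173362 -4.95249666] [-0.08039437 -0.09091527  0.02393119]
105 [0.4489 0.0557 0.0142] [0.5207 0.0595 0.0145] foot [0.4489 0.0557 0.0142] [0.5207 0.0595 0.0116]
120 [0.4494 0.0477 0.0173] [0.5213 0.0513 0.0133] foot [0.4495 0.0475 0.0143] [0.5207 0.0512 0.0131]
135 [0.4496 0.0391 0.015 ] [0.5216 0.0431 0.0164] foot [0.4491 0.0384 0.0088] [0.5219 0.0426 0.0116]
```

View pics/w5.png

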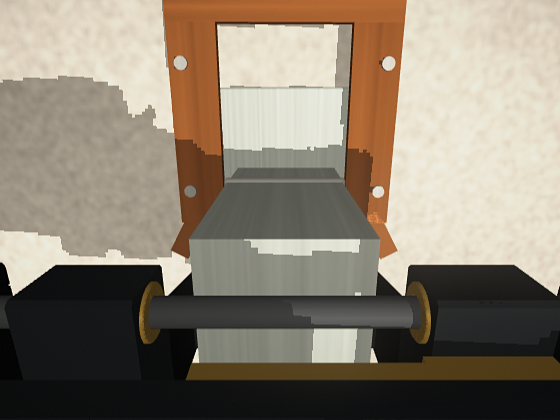

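View: the toe (front edge at v≈88) is running between the rails with its foot under the lips, about 79 mm past the mouth. Now feeling for the stop.

{"fn": "servo_tool", "kwargs": {
  "series": [
    [[0.04,0,0,0,0,0,0.5],[0.08,0,0,0,0,0,0.5],[0.115,0,0,0,0,0,0.5],[0.115,0,0,0,0,0,0.5],[0.115,0,0,0,0,0,0.5]]
  ]
}}

```text
time_s: 12.32
tool_pos: [0.4869, 0.0147, 0.0605]
tool_rot: [-180.0, 0.0, 93.0]
force: [0.2, -0.4, -5.5]
grip_width: 0.0576
grasp_force: 40.0
```

{"fn": "servo_tool", "kwargs": {
  "series": [
    [[0.005,0,0,0,0,0,0.5],[0.01,0,0,0,0,0,0.5],[0.015,0,0,0,0,0,0.5],[0.015,0,0,0,0,0,0.5],[0.015,0,0,0,0,0,0.5]]
  ]
}}

```text
time_s: 12.73
tool_pos: [0.4866, 0.0193, 0.0605]
tool_rot: [-180.0, 0.0, 93.0]
force: [-0.4, 0.2, -5.2]
grip_width: 0.0578
grasp_force: 40.0
```

{"fn": "servo_tool", "kwargs": {
  "series": [
    [[0.005,0,0,0,0,0,0.5],[0.01,0,0,0,0,0,0.5],[0.015,0,0,0,0,0,0.5],[0.015,0,0,0,0,0,0.5],[0.015,0,0,0,0,0,0.5]]
  ]
}}

```text
time_s: 13.15
tool_pos: [0.4864, 0.0241, 0.0605]
tool_rot: [-180.0, 0.0, 93.0]
force: [-0.2, 0.6, -5.3]
grip_width: 0.0578
grasp_force: 40.0
```

{"fn": "servo_tool", "kwargs": {
  "series": [
    [[0.005,0,0,0,0,0,0.5],[0.01,0,0,0,0,0,0.5],[0.015,0,0,0,0,0,0.5],[0.015,0,0,0,0,0,0.5],[0.015,0,0,0,0,0,0.5]]
  ]
}}

```text
time_s: 13.57
tool_pos: [0.4862, 0.0286, 0.0606]
tool_rot: [180.0, 0.0, 93.0]
force: [0.2, 1.1, -5.7]
grip_width: 0.0581
grasp_force: 40.0
```

{"fn": "servo_tool", "kwargs": {
  "series": [
    [[0.005,0,0,0,0,0,0.5],[0.01,0,0,0,0,0,0.5],[0.015,0,0,0,0,0,0.5],[0.015,0,0,0,0,0,0.5],[0.015,0,0,0,0,0,0.5]]
  ]
}}

```text
time_s: 13.98
tool_pos: [0.4859, 0.0331, 0.0605]
tool_rot: [-180.0, 0.0, 93.0]
force: [-0.4, 0.3, -5.7]
grip_width: 0.0582
grasp_force: 40.0
```

{"fn": "servo_tool", "kwargs": {
  "series": [
    [[0.005,0,0,0,0,0,0.5],[0.01,0,0,0,0,0,0.5],[0.015,0,0,0,0,0,0.5],[0.015,0,0,0,0,0,0.5],[0.015,0,0,0,0,0,0.5]]
  ]
}}

```text
time_s: 14.4
tool_pos: [0.4857, 0.0376, 0.0605]
tool_rot: [-180.0, 0.0, 93.0]
force: [-0.0, -0.8, -6.3]
grip_width: 0.0577
grasp_force: 40.0
```

{"fn": "servo_tool", "kwargs": {
  "series": [
    [[0.004,0,0,0,0,0,0.5],[0.008,0,0,0,0,0,0.5],[0.012,0,0,0,0,0,0.5],[0.012,0,0,0,0,0,0.5]]
  ]
}}

```text
time_s: 14.73
tool_pos: [0.4855, 0.0414, 0.0605]
tool_rot: [-180.0, -0.0, 93.0]
force: [0.4, 0.3, -5.3]
grip_width: 0.0576
grasp_force: 40.0
```

{"fn": "servo_tool", "kwargs": {
  "series": [
    [[0.005,0,0,0,0,0,0.5],[0.01,0,0,0,0,0,0.5],[0.01,0,0,0,0,0,0.5]]
  ]
}}

```text
time_s: 14.98
tool_pos: [0.4854, 0.0433, 0.0606]
tool_rot: [-180.0, 0.1, 93.0]
force: [0.7, -2.5, -4.5]
grip_width: 0.058
grasp_force: 40.0
```

```bash
python3 - <<'E'
from h import *
c,W=wrist("w6");o=c["obs"];f=c["frame"];print(o["tool_pos"],o["force"],o["wrist_torque"])
cv2.imwrite("pics/w6c.png",cv2.resize(f[0:300,130:430,::-1],None,fx=2,fy=2))
E
```

```text
[0.48538578 0.04333299 0.06060807] [ 0.74137461 -2.51960031 -4.52215051] [-0.71375953 -0.04993842 -0.04584311]
```

View pics/w6c.png

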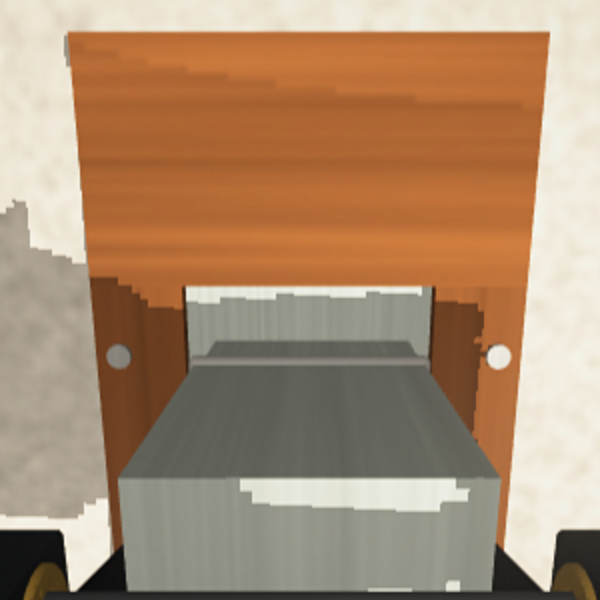

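The toe is under the cover, and ‑2.5 N with a wrist moment shows the first contact. Push on gently.

{"fn": "servo_tool", "kwargs": {
  "series": [
    [[0.004,0,0,0,0,0,0.5],[0.008,0,0,0,0,0,0.5],[0.01,0,0,0,0,0,0.5],[0.01,0,0,0,0,0,0.5]]
  ]
}}

```text
time_s: 15.37
tool_pos: [0.4855, 0.0452, 0.0609]
tool_rot: [180.0, 0.2, 92.9]
force: [-0.5, -5.9, -1.6]
grip_width: 0.058
grasp_force: 40.0
```

{"fn": "servo_tool", "kwargs": {
  "series": [
    [[0.004,0,0,0,0,0,0.5],[0.008,0,0,0,0,0,0.5],[0.01,0,0,0,0,0,0.5],[0.01,0,0,0,0,0,0.5]]
  ]
}}

```text
time_s: 15.7
tool_pos: [0.4853, 0.0481, 0.0609]
tool_rot: [180.0, 0.2, 92.9]
force: [-1.2, -5.6, -1.8]
grip_width: 0.0576
grasp_force: 40.0
```

{"fn": "servo_tool", "kwargs": {
  "series": [
    [[0.004,0,0,0,0,0,0.5],[0.007,0,0,0,0,0,0.5],[0.007,0,0,0,0,0,0.5],[0.007,0,0,0,0,0,0.5]]
  ]
}}

```text
time_s: 16.03
tool_pos: [0.4852, 0.0502, 0.0608]
tool_rot: [180.0, 0.2, 92.9]
force: [-0.5, -5.5, -2.9]
grip_width: 0.0573
grasp_force: 40.0
```

{"fn": "servo_tool", "kwargs": {
  "series": [
    [[0,0,-0.01,0,0,0,0.5],[0,0,-0.02,0,0,0,0.5],[0,0,-0.035,0,0,0,0.5],[0,0,-0.05,0,0,0,0.5],[0,0,-0.065,0,0,0,0.5],[0,0,-0.08,0,0,0,0.5],[0,0,-0.095,0,0,0,0.5],[0,0,-0.11,0,0,0,0.5]]
  ]
}}

```text
time_s: 16.7
tool_pos: [0.4837, 0.0516, 0.093]
tool_rot: [-179.9, 0.0, 93.0]
force: [-0.0, -5.9, -15.3]
grip_width: 0.0579
grasp_force: 40.0
```

{"fn": "servo_tool", "kwargs": {
  "series": [
    [[-0.005,0,-0.015,0,0,0,0.5],[-0.005,0,-0.03,0,0,0,0.5],[-0.005,0,-0.045,0,0,0,0.5],[-0.005,0,-0.06,0,0,0,0.5],[-0.005,0,-0.075,0,0,0,0.5],[-0.005,0,-0.085,0,0,0,0.5],[-0.005,0,-0.095,0,0,0,0.5],[-0.005,0,-0.1,0,0,0,0.5],[-0.005,0,-0.1,0,0,0,0.5]]
  ]
}}

```text
time_s: 17.45
tool_pos: [0.4874, 0.0505, 0.126]
tool_rot: [179.7, 0.1, 93.0]
force: [-0.1, -3.6, -0.6]
grip_width: 0.0578
grasp_force: 40.0
```

```bash
python3 - <<'E'
from h import *
c=dict(cam("scene"));f=c["frame"];o=get_obs();print(o["tool_pos"],o["force"])
cv2.imwrite("pics/s2.png",cv2.resize(f[80:280,200:430,::-1],None,fx=2.5,fy=2.5))
E
```

```text
[0.48715886 0.05033352 0.12566609] [ 0.01694482 -4.08004246 -0.47310778]
```

View pics/s2.png

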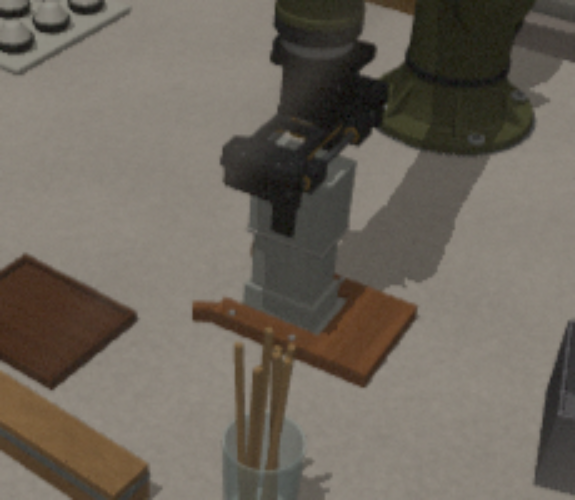

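The lid (around (300,200)) is drawn most of the way, and the base is held in the holder with its neck exposed. Finish straight up.

{"fn": "servo_tool", "kwargs": {
  "series": [
    [[0,0,-0.008,0,0,0,0.5],[0,0,-0.016,0,0,0,0.5],[0,0,-0.024,0,0,0,0.5],[0,0,-0.032,0,0,0,0.5],[0,0,-0.04,0,0,0,0.5],[0,0,-0.05,0,0,0,0.5],[0,0,-0.08,0,0,0,0.5],[0,0,-0.12,0,0,0,0.5],[0,0,-0.17,0,0,0,0.5],[0,0,-0.2,0,0,0,0.5],[0,0,-0.2,0,0,0,0.5]]
  ]
}}

```text
time_s: 18.42
tool_pos: [0.4869, 0.051, 0.1865]
tool_rot: [179.7, 0.0, 93.0]
force: [-0.0, -1.1, -1.7]
grip_width: 0.0578
grasp_force: 40.0
```

```bash
python3 - <<'E'
from h import *
o=get_obs();print(o["tool_pos"],o["tool_rot"],o["force"])
c=dict(cam("scene"));W=cloud(c);np.savez("s3.npz",W=W,f=c["frame"])
def z(x0,x1,y0,y1):
    P=W[(W[...,0]>x0)&(W[...,0]<x1)&(W[...,1]>y0)&(W[...,1]<y1)&(W[...,2]<.5)]
    return P
P=z(.42,.56,-.03,.11);h,e=np.histogram(P[:,2],bins=np.arange(0,.3,.01));print(h)
t=P[(P[:,2]>.104)&(P[:,2]<.118)];print("neck top",len(t),t.min(0),t.max(0))
t=P[(P[:,2]>.135)&(P[:,2]<.2)];print("lid",len(t),np.percentile(t[:,2],[0,1,5]))
E
```

```text
[0.48685375 0.05096618 0.1864918 ] [1.79712761e+02 3.66986099e-02 9.29591551e+01] [-0.03404848 -1.1135606  -1.70080465]
[278 655 158 140 141 104  99 102 113  94 342 124   0   0   0   0  12 166
 123 150 161 147  99  83 177  19  77 204 110]
neck top 321 [0.45845185 0.01220296 0.10400626] [0.51226173 0.08675034 0.1155497 ]
lid 451 [0.16678112 0.16881739 0.17125801]
```

{"fn": "servo_tool", "kwargs": {
  "series": [
    [[-0.1,0.07,0,0,0,0,0.5],[-0.2,0.145,0,0,0,0,0.5],[-0.3,0.22,0,0,0,0,0.5],[-0.4,0.29,0,0,0,0,0.5],[-0.5,0.365,0,0,0,0,0.5],[-0.6,0.44,0,0,0,0,0.5],[-0.713,0.519,0,0,0,0,0.5],[-0.713,0.519,0,0,0,0,0.5],[-0.713,0.519,0,0,0,0,0.5],[-0.713,0.519,0,0,0,0,0.5]]
  ]
}}

```text
time_s: 19.3
tool_pos: [0.651, -0.1543, 0.1821]
tool_rot: [-179.9, -0.1, 93.0]
force: [0.0, -0.4, -1.0]
grip_width: 0.0576
grasp_force: 40.0
```

{"fn": "servo_tool", "kwargs": {
  "series": [
    [[0,0,0.07,0,0,0,0.5],[0,0,0.14,0,0,0,0.5],[0,0,0.21,0,0,0,0.5],[0,0,0.28,0,0,0,0.5],[0,0,0.35,0,0,0,0.5],[0,0,0.42,0,0,0,0.5],[0,0,0.47,0,0,0,0.5],[0,0,0.51,0,0,0,0.5],[0,0,0.51,0,0,0,0.5],[0,0,0.51,0,0,0,0.5]]
  ]
}}

```text
time_s: 20.13
tool_pos: [0.6514, -0.1544, 0.0306]
tool_rot: [-180.0, -0.0, 93.0]
force: [0.4, -0.1, -0.6]
grip_width: 0.0579
grasp_force: 40.0
```

```bash
python3 - <<'E'
from h import *
c,W=wrist("w7");o=c["obs"];f=c["frame"];print(o["tool_pos"],o["tool_rot"],o["force"])
sat=cv2.cvtColor(f,cv2.COLOR_RGB2HSV)[...,1]
m=(sat>110)&(W[...,2]<.03)&(W[...,2]>.0)&(abs(W[...,0]-.653)<.1)&(abs(W[...,1]+.154)<.11)
q=W[m];print(m.sum(),np.percentile(q,[.5,50,99.5],axis=0).round(3).tolist())
cv2.imwrite("pics/w7.png",f[...,::-1])
E
```

```text
[ 0.65138939 -0.15436616  0.0306364 ] [-1.79977428e+02 -1.07138649e-02  9.30017140e+01] [ 0.35028088 -0.09953109 -0.64740293]
28441 [[0.592, -0.176, 0.005], [0.659, -0.1, 0.007], [0.721, -0.073, 0.016]]
```

View pics/w7.png

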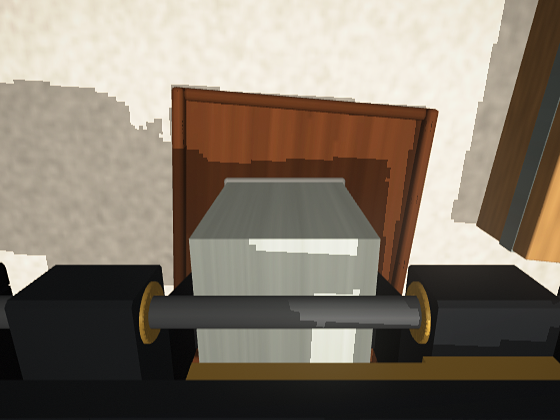

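The lid (190–378, 178–362) hangs inside the tray rim (172–437, from v≈88), about 6 mm above the floor. Lower it gently.

{"fn": "servo_tool", "kwargs": {
  "series": [
    [[0,0,0.005,0,0,0,0.5],[0,0,0.01,0,0,0,0.5],[0,0,0.015,0,0,0,0.5],[0,0,0.018,0,0,0,0.5],[0,0,0.018,0,0,0,0.5]]
  ]
}}

```text
time_s: 20.6
tool_pos: [0.6515, -0.155, 0.0251]
tool_rot: [-180.0, 0.0, 93.0]
force: [0.5, -0.5, -0.8]
grip_width: 0.0575
grasp_force: 40.0
```

{"fn": "servo_tool", "kwargs": {
  "series": [
    [[0,0,0.002,0,0,0,0.5],[0,0,0.004,0,0,0,0.5],[0,0,0.005,0,0,0,0.5],[0,0,0.005,0,0,0,0.5]]
  ]
}}

```text
time_s: 20.93
tool_pos: [0.6517, -0.155, 0.0245]
tool_rot: [180.0, 0.0, 93.0]
force: [-3.2, 0.5, 4.8]
grip_width: 0.0579
grasp_force: 40.0
```

Contact with the floor; release and withdraw.

{"fn": "servo_tool", "kwargs": {
  "series": [
    [[0,0,0,0,0,0,0.85],[0,0,0,0,0,0,0.85],[0,0,0,0,0,0,0.85],[0,0,0,0,0,0,0.85],[0,0,-0.1,0,0,0,0.85],[0,0,-0.2,0,0,0,0.85],[0,0,-0.3,0,0,0,0.85],[0,0,-0.4,0,0,0,0.85],[0,0,-0.5,0,0,0,0.85],[0,0,-0.6,0,0,0,0.85],[0,0,-0.6,0,0,0,0.85],[0,0,-0.6,0,0,0,0.85]]
  ]
}}

```text
time_s: 21.93
tool_pos: [0.653, -0.155, 0.2061]
tool_rot: [179.7, 0.1, 93.0]
force: [-0.5, -0.5, 0.8]
grip_width: 0.0739
grasp_force: 0.0
```

```bash
python3 - <<'E'
from h import *
c,W=wrist("w8");o=c["obs"];print(o["tool_pos"],o["force"])
P=W[(abs(W[...,0]-.652)<.06)&(abs(W[...,1]+.155)<.07)]
t=P[(P[:,2]>.07)&(P[:,2]<.1)];print("lid",cv2.minAreaRect(t[:,:2].astype(np.float32)),np.median(t[:,2]))
A=np.c_[t[:,:2],np.ones(len(t))];k=t[:,2]<np.inf
t2=t[abs(t[:,2]-np.median(t[:,2]))<.004];A=np.c_[t2[:,:2],np.ones(len(t2))];print("tilt",np.linalg.lstsq(A,t2[:,2],rcond=None)[0][:2])
c=dict(cam("scene"));W=cloud(c);cv2.imwrite("pics/s4.png",c["frame"][...,::-1])
P=W[(W[...,0]>.42)&(W[...,0]<.56)&(W[...,1]>-.03)&(W[...,1]<.11)&(W[...,2]<.2)]
t=P[(P[:,2]>.104)&(P[:,2]<.118)];print("neck",t.min(0),t.max(0))
c=dict(cam("top"));W=cloud(c)
P=W[(W[...,0]>.42)&(W[...,0]<.56)&(W[...,1]>-.03)&(W[...,1]<.11)]
t=P[(P[:,2]>.102)&(P[:,2]<.12)];print("neck top",len(t),cv2.minAreaRect(t[:,:2].astype(np.float32)),np.median(t[:,2]))
E
```

```text
[ 0.65296808 -0.15496314  0.20609169] [-0.47087211 -0.45735124  0.79641148]
lid ((0.6520407199859619, -0.15497687458992004), (0.05807090923190117, 0.08006119728088379), 2.9366581439971924) 0.08698459695176779
tilt [-7.27993013e-04 -8.26549154e-05]
neck [0.45711895 0.01200294 0.10400134] [0.51167731 0.08655701 0.1145195 ]
neck top 309 ((0.4848851263523102, 0.04697950556874275), (0.04834770783782005, 0.07734648883342743), 3.8546547889709473) 0.10781842055155022
```

View pics/s4.png

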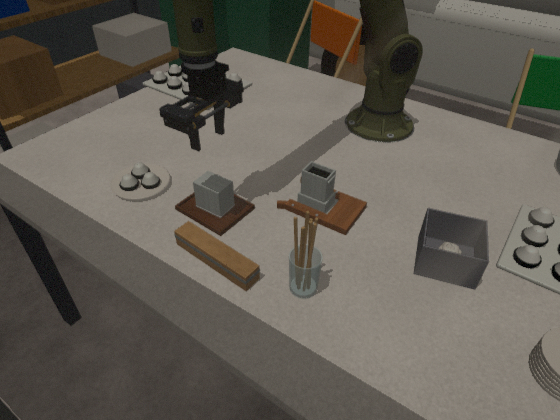

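The view shows the lid upright in the tray (215,195), the open tin in the holder (318,190), the ball in the bin (450,250) and the bystanders untouched.

```bash
python3 -c "
from h import *
print(env.sign_off())"
```

```text
the job is handed in; nothing more can be done
None
```

I handed the job in at about 22 s with the ball in the bin, the open tin in the holder and the lid upright in the tray; the stop's travel (about 5 mm) is inferred from the force and tool travel, and sign-off returned no verdict.

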